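# Pack up the short foot of the tea-tray bench

## Task

The short foot of the tray bench hangs clear of the ledge. Lay pale wooden packers flat under it, first one on the ledge, then the other on top only if the gap is too big for the orange wedge, each at least 5 cm in under the foot; then push the orange wedge, thin end first, in between the packer and the foot until you feel it jam, and finish still gripping the wedge and pressing it firmly home, without letting go. Leave the teapot, the sugar jar and the glass alone.

Things in the scene. Friction and masses are not known exactly. Their poses are not given: they have to be found in the camera images.
- bench: dark wooden bench fixed to the ledge, carrying a 270 mm aluminium tray. Origin: middle of the lower front edge of its short foot; its height (23 to 38 mm, varies) is the gap. +y points level in under the foot, the way packers and wedge go in; z up. A post closes the gap 74 mm in; front and sides are open. Tray begins 115 mm in, rim 38 mm above origin
- foot: the short foot of the bench, a rigid lighter wooden block 44 mm wide (x), 74 mm deep (y from 0 to +74 mm), 22 mm high with a level underside; same origin and axes as the bench: origin at the middle of its lower front edge
- packer_a: pale wooden packer, a flat bar 40 mm wide (its x), 150 mm long (its y), 10 mm thick, 30 g, alike both ways round and both ways up; starts lying flat on the ledge. Origin: centre of its underside, z up
- packer_b: pale wooden packer, a flat bar 40 mm wide (its x), 150 mm long (its y), 10 mm thick, 30 g, alike both ways round and both ways up; starts lying flat on the ledge. Origin: centre of its underside, z up
- wedge: orange plastic wedge 40 mm wide (x), 120 mm long (y), 50 g, lying on its flat underside. Thin end at y = +60 mm, 4 mm thick; the top rises 1 in 4 over 72 mm to a tail block 22 mm thick (y -12 to -60 mm), gripped across its width. Pushed d in past the foot's edge it fills 4 mm + d/4; use it for spaces of 6.5 to 20 mm (10 to 64 mm in). Origin: centre of underside, z up
- wedge_tip (a point): middle of the lower edge of the wedge's thin end
- teapot: empty stainless teapot with its lid flipped upright, body 120 mm across, 175 mm high with the lid, spout to its -y, handle to +y; leave alone. Origin: centre of its underside
- sugar_jar: red plastic sugar jar, 72 mm across, 100 mm high; leave alone. Origin: centre of its underside
- glass: clear tea glass, 58 mm across, 85 mm high; leave alone. Origin: centre of its underside
Mind the look-alikes: they are no part of the job. What is shaped like the packer_a but blue, green or purple is not meant.

How it is judged:
By the outcome, as a careful person would: the job done as asked, in the order asked, and still so for the second after the job is handed in, while the arm keeps its last pose, push and grip.
It also fails if it takes over 72 s, if anything falls off the work surface, if the arm or the gripper's body presses on something with over 40 N, if the wrist force passes 120 N, or if a joint passes its speed limit or range.

## Robot

A 6-joint arm with a two-finger parallel gripper is mounted at the origin on the work surface. World frame = base frame: x ahead of the robot, y to its left, z up, the work surface at z = 0. Lengths are in m, angles in degrees, forces in N, time in s.
With the tool pointing down it reaches from about 0.375 to 0.9 m from the base axis. Payload 3.1 kg.
Tool frame: the origin (TCP) lies on the centre line of the jaws, within the pads' length; the fingertips stand 22 mm ahead of it and the grasp point (between the pads) lies 3 mm ahead of it; z points along the fingers, y is the line along which they close (so a half turn about z gives the same grasp; the last joint's range is limited). The gripper opens to 87 mm and grips with 3 to 60 N. Pads are 19 mm wide; open, the fingers measure 117 mm over their backs; the gripper's body (75 mm by 190 mm) begins 51 mm behind the grasp point.
Start: joints at [63.34, 30.224, 82.088, -0, 67.689, -10.227], TCP at [0.177, 0.599, 0.245] pointing down, gripper open.
Joint ranges: [-176.69, 176.69], [-43.24, 126.21], [12.49, 139.97], [-82, 262], [0, 151.66], [-163.58, 163.58]. Speed limits (degrees/s): [159.86, 159.86, 180, 180, 180, 180].

## Interface

Orientations are given as a 3x3 rotation matrix whose columns are the frame's x, y, z axes.
In Python, from rig import * gives the robot as it stands.
- The arm moves only by the shell command python3 -m jog 'ROWS'. ROWS is text: rows parted by semicolons, each of 7 numbers parted by spaces: the shift along the tool's x, y, z in mm, then the turn, a rotation vector about the tool's x, y, z in rad, then the finger opening in mm, from 0 to 87. In form: tx ty tz ax ay az fingers; .... A call has 1 to 12 rows; each row shifts and turns the commanded pose from where the row before left it, along the tool's axes as they then stand; what a row does not reach is not made up. A row lasts 1/8 s, in which the tool goes at most 62.5 mm and 10.7 degrees, less where a joint would pass 70% of its speed; a pose out of reach is approached as far as the arm can. A call with a gripper value outside its range is refused whole. The fingers move at their own pace and stop on an object; the grip force is fixed at half the most. Time passes only in rows, so rows that do not move let the fingers close. It gives the time, the measured TCP pose, the force, the opening and the grip force at its end, in the units of the state.
- read_state(): the state, without advancing time (a new reading comes with each control period).
- capture(name): name is "scene" or "top"; returns a dict with "color" (384x512x3 uint8, red, green, blue), "camera_matrix" (3x3 intrinsics, pixels), "distortion" ([k1, k2, p1, p2, k3] as OpenCV has them; the pictures are not rectified), "R" (3x3) and "t" (3): a world point X has camera coordinates R X + t. Camera axes: x right, y down, z forward; pixel columns grow to the right and rows downward; lengths in m; the calibration is good to about 2 mm. A picture is of the moment at which its call begins. There is no depth.
- hand_in(): hands the job in; it is judged then, once.
Trained networks look in the newest picture that a camera, given by its name, has taken for a name from the list of things; names that differ only in an ending like _2 or _b are one class to them, and where a whole thing is asked for, a point or a joint stands for the part that bears it (a point fixed in the world has none). Each returns a list of dicts, best first, with "conf" (0 to 1); they miss things now and then, are a little off and sometimes report something else, mostly with a low value. They report only what shows in the picture. A call takes as long as a camera call. They do not tell look-alikes from the thing itself.
- find_in(camera, target): "at" ([x, y, z] in m, in world coordinates, good to about 4 mm: the middle of the surface that is visible of it).
- trace(camera, target): "pixels" (384x512 bool, what is visible of it).
- place_of(camera, target): "at" ([x, y, z] in m, in world coordinates, good to about 4 mm: a listed point, or the origin of a listed thing).
The state is a dict: "time_s": time; "joint_positions": joint angles; "qvel": joint speeds; "tau": joint torques, N m; "position": TCP position; "tcp_rot": TCP orientation; "force": force on the tool from outside, world axes, zero at the start; "moment": the same for the moment, N m; "opening": opening from 0.0 (shut) to 1.0 (fully open); "grasp_force": force on a finger pad.
Only numpy, scipy, OpenCV 4.12 (cv2) and the standard library are available. Lean on these libraries where they do the work, as an engineer would, in place of code of your own. Each camera call takes 0.05 s, during which the arm holds its last target. There are 200 camera calls.

## Working session

There is one attempt and no reset: what is moved stays moved. The work goes in short steps, Python scripts to look and compute and a shell command to move; the robot and the scene stay as the last step left them, time stands still between calls to the robot, and variables do not carry over. Pictures are saved under pics/ and viewed, at most 10 in all, crops included, and the job is handed in when it is done.

```bash
mkdir -p pics
python3 - <<'E'
from rig import *
import cv2,numpy as np
s=read_state();print(s['time_s'],s['position'],s['tcp_rot'],s['force'])
for c in("scene","top"):
    d=capture(c);cv2.imwrite(f"pics/{c}0.png",d['color'][:,:,::-1])
    print(c,np.round(-np.array(d['R']).T@d['t'],3),np.round(d['R'],2).tolist(),np.round(d['camera_matrix'],0).tolist())
    for n in("foot","packer_a","wedge","wedge_tip","teapot","sugar_jar","glass","bench"):
        for f in (place_of,find_in):
            print(n,f.__name__,[(np.round(r['at'],3).tolist(),round(r['conf'],2)) for r in f(c,n)][:6])
E
```

```text
0.0 [0.17644715 0.59885741 0.24357268] [[-9.59153289e-01  2.82885180e-01 -9.71068920e-04]
 [ 2.82886576e-01  9.59151469e-01 -1.90911447e-03]
 [ 3.91341990e-04 -2.10583579e-03 -9.99997706e-01]] [0.48324532 0.21156224 0.25982461]
scene [0.91  0.401 0.868] [[-0.87, 0.49, 0.01], [0.37, 0.68, -0.64], [-0.32, -0.55, -0.77]] [[390.0, 0.0, 258.0], [0.0, 390.0, 187.0], [0.0, 0.0, 1.0]]
foot call [([0.448, 0.146, 0.039], 0.69)]
foot call [([0.456, 0.183, 0.06], 0.71)]
packer_a call [([0.356, -0.548, -0.001], 0.93), ([0.746, -0.378, -0.005], 0.89), ([0.558, -0.337, 0.0], 0.87), ([0.579, -0.536, 0.0], 0.81), ([0.495, -0.102, 0.002], 0.78)]
packer_a call [([0.745, -0.373, 0.006], 0.98), ([0.436, -0.34, 0.015], 0.73), ([0.558, -0.331, 0.01], 0.72), ([0.356, -0.542, 0.008], 0.69), ([0.497, -0.095, 0.013], 0.66), ([0.583, -0.53, 0.011], 0.65)]
wedge call [([0.428, -0.343, -0.002], 0.62)]
wedge call [([0.437, -0.338, 0.016], 0.88)]
wedge_tip call [([0.435, -0.277, 0.0], 0.57), ([0.451, 0.152, 0.038], 0.34)]
wedge_tip call [([0.558, -0.331, 0.007], 0.73), ([0.437, -0.334, 0.012], 0.66)]
teapot call [(
[... 840 characters left out ...]
r_a call [([0.358, -0.548, 0.008], 0.97), ([0.578, -0.534, 0.01], 0.82), ([0.492, -0.098, 0.009], 0.78), ([0.739, -0.376, 0.011], 0.66)]
wedge call [([0.431, -0.34, 0.0], 0.81)]
wedge call [([0.43, -0.34, 0.018], 0.66)]
wedge_tip call [([0.439, -0.281, -0.002], 0.9)]
wedge_tip call [([0.432, -0.343, 0.017], 0.92)]
teapot call [([0.717, -0.029, 0.003], 0.56)]
teapot call [([0.707, -0.033, 0.093], 0.64), ([0.451, 0.185, 0.058], 0.6)]
sugar_jar call [([0.698, -0.201, 0.002], 0.93)]
sugar_jar call [([0.685, -0.197, 0.103], 0.62)]
glass call [([0.707, 0.111, 0.0], 0.94)]
glass call [([0.714, 0.117, 0.053], 0.69)]
bench call [([0.452, 0.149, 0.037], 0.98)]
bench call [([0.438, 0.381, 0.06], 0.73)]
```

```bash
ls; ls *.py; python3 -c "
from rig import *
print(read_state()['time_s'])"
```

```text
pics
1.7ls: cannot access '*.py': No such file or directory
```

View pictures.

View pics/scene0.png

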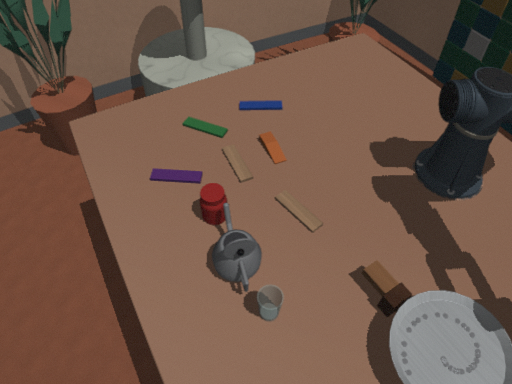

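View pics/top0.png

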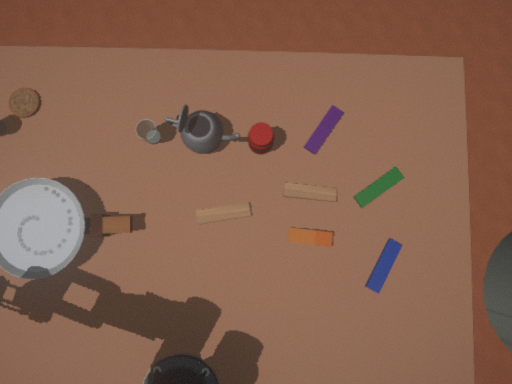

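The scene view shows the bench with its tray lower right (foot about (385,275)). The pale packers are at (298,210) and (238,163), and the orange wedge is at (272,148). In the top view the foot is at (117,224), the packers at (223,213) and (310,192), and the wedge at (310,237) with its darker part at the right (325,238). Next I measure exact poses.

```bash
cat > h.py <<'E'
from rig import *
import cv2,numpy as np
def plane(d,px,z):
    u=cv2.undistortPoints(np.float64(px).reshape(-1,1,2),np.array(d['camera_matrix']),np.array(d['distortion'])).reshape(-1,2)
    R=np.array(d['R']);c=-R.T@np.array(d['t']).ravel();r=np.c_[u,np.ones(len(u))]@R
    return (c+r*((z-c[2])/r[:,2])[:,None])[:,:2]
def rects(cam,color,z,area=80):
    d=capture(cam);img=d['color'];hsv=cv2.cvtColor(img,cv2.COLOR_RGB2HSV)
    m=color(hsv).astype(np.uint8)
    n,l,st,ce=cv2.connectedComponentsWithStats(m)
    for i in range(1,n):
        if st[i,4]<area or st[i,4]>3000: continue
        cs=max(cv2.findContours((l==i).astype(np.uint8),0,1)[0],key=len)
        show(d,cs,z,np.round(ce[i]))
def show(d,cs,z,tag):
    p=plane(d,cs.reshape(-1,2),z)
    (c,s,a)=cv2.minAreaRect(np.float32(p*1000))
    b=cv2.boxPoints((c,s,a)); e=[b[1]-b[0],b[2]-b[1]]; e=max(e,key=np.linalg.norm); e=e if e[1]>0 else -e
    print(tag,"c",np.round(c,1),"size",np.round(s,1),"long-axis deg from +y (ccw+)",round(float(np.degrees(np.arctan2(-e[0],e[1]))),1))
def tr(cam,name,z,k=6):
    d=capture(cam)
    for r in trace(cam,name)[:k]:
        m=np.uint8(r['pixels']); 
        show(d,max(cv2.findContours(m,0,1)[0],key=len),z,(cam,name,round(r['conf'],2)))
E
python3 - <<'E'
from h import *
for cam in("top","scene"):
    tr(cam,"packer_a",.008);tr(cam,"wedge",.013,1);tr(cam,"foot",.059,1);tr(cam,"foot",.055,1)
    print(cam,"tip",[np.round(place_of(cam,"wedge_tip")[0]['at'],3) for _ in range(2)])
d=capture("top");cv2.imwrite("pics/t1.png",cv2.resize(d['color'][180:270,70:340,::-1],None,fx=2.9,fy=2.9,interpolation=2))
d=capture("scene");cv2.imwrite("pics/s1.png",cv2.resize(d['color'][240:330,340:440,::-1],None,fx=6,fy=6,interpolation=2))
E
```

```text
('top', 'packer_a', 0.9) c [ 358.3 -547.9] size [ 44.3 148.9] long-axis deg from +y (ccw+) 62.8
('top', 'packer_a', 0.89) c [ 576.8 -534.8] size [ 41.2 151. ] long-axis deg from +y (ccw+) 34.6
('top', 'packer_a', 0.85) c [491.6 -98.8] size [ 44.2 151.8] long-axis deg from +y (ccw+) 12.6
('top', 'packer_a', 0.81) c [ 739.9 -378.3] size [ 42.3 152.3] long-axis deg from +y (ccw+) 58.5
('top', 'wedge', 0.89) c [ 430.4 -341.9] size [120.8  42.8] long-axis deg from +y (ccw+) -5.6
('top', 'foot', 0.94) c [449.8 180.7] size [44.1 78.5] long-axis deg from +y (ccw+) 5.0
('top', 'foot', 0.89) c [450.1 180.8] size [44.4 81.4] long-axis deg from +y (ccw+) 4.5Traceback (most recent call last):
  File "<stdin>", line 4, in <module>
IndexError: list index out of range
```

Run:
```python
from h import *
tr("top","packer_b",.009)
tr("scene","packer_b",.009);tr("scene","wedge",.013,1)
for z in(.061,.059,.055):tr("top","foot",z,1);tr("scene","foot",z,1)
d=capture("top");a=cv2.resize(d['color'][180:270,70:340,::-1],None,fx=2.9,fy=2.9,interpolation=2)
d=capture("scene");b=cv2.resize(d['color'][250:310,340:440,::-1],None,fx=5,fy=5,interpolation=2)
o=np.zeros((a.shape[0]+b.shape[0],a.shape[1],3),np.uint8);o[:a.shape[0]]=a;o[a.shape[0]:,:b.shape[1]]=b
cv2.imwrite("pics/z1.png",o)
```

```text
('top', 'packer_b', 0.95) c [ 556.3 -343.2] size [152.   44.3] long-axis deg from +y (ccw+) -4.0
('top', 'packer_b', 0.86) c [ 739.  -379.1] size [ 43.7 154. ] long-axis deg from +y (ccw+) 58.5
('top', 'packer_b', 0.8) c [ 491.3 -100. ] size [ 40.9 149.9] long-axis deg from +y (ccw+) 11.3
('top', 'packer_b', 0.69) c [ 577.7 -534.9] size [ 43.2 157.1] long-axis deg from +y (ccw+) 36.9
('top', 'packer_b', 0.66) c [ 358.6 -547.6] size [ 46.8 151. ] long-axis deg from +y (ccw+) 62.7
('scene', 'packer_b', 0.96) c [ 741.4 -375.7] size [ 52.7 153.7] long-axis deg from +y (ccw+) 57.1
('scene', 'packer_b', 0.83) c [ 362.1 -545. ] size [ 64.3 149.9] long-axis deg from +y (ccw+) 65.1
('scene', 'packer_b', 0.7) c [ 562.8 -338.1] size [159.1  45.3] long-axis deg from +y (ccw+) -5.6
('scene', 'packer_b', 0.68) c [496.6 -95.5] size [ 45.2 152.8] long-axis deg from +y (ccw+) 11.3
('scene', 'packer_b', 0.65) c [430.9 172.8] size [59.4 78.4] long-axis deg from +y (ccw+) 4.4
('scene', 'packer_b', 0.6) c [379.  323.7] size [290.7 332.6] long-axis deg from +y (ccw+) 57.8
('scene', 'wedge', 0.91) c [ 436.4 -340.1] size [142.9  51.9] long-axis deg from +y (ccw+) -5.7
('top', 'foot', 0.58) c [449.8 178.7] size [44.5 80.7] long-axis deg from +y (ccw+) 4.0
('scene', 'foot', 0.97) c [460.6 185.5] size [57.9 74.5] long-axis deg from +y (ccw+) 3.6
('top', 'foot', 0.64) c [449.6 179.4] size [43.3 80.8] long-axis deg from +y (ccw+) 4.0
('scene', 'foot', 0.61) c [458.7 185.6] size [57.7 77.4] long-axis deg from +y (ccw+) 6.0
('top', 'foot', 0.72) c [449.9 180.8] size [44.7 81.1] long-axis deg from +y (ccw+) 4.0
('scene', 'foot', 0.87) c [457.1 183.9] size [59.6 77. ] long-axis deg from +y (ccw+) 2.8
```

View pics/z1.png

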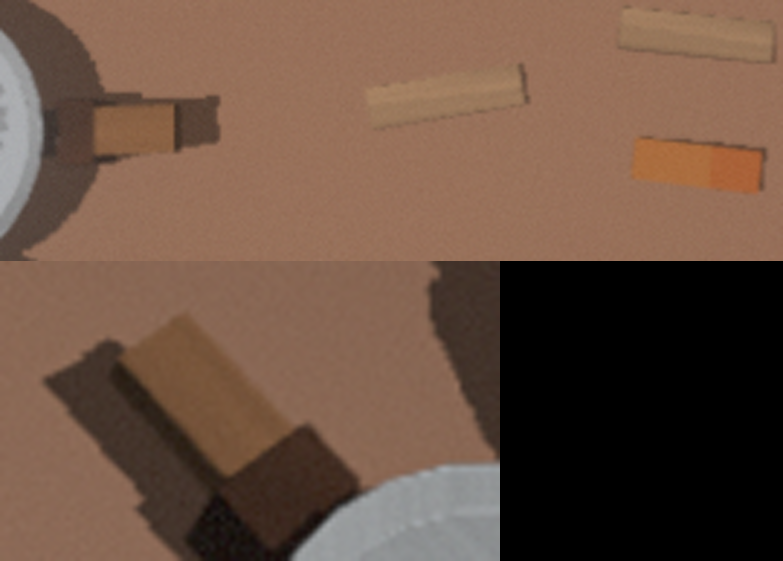

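The crops show the foot top at (94–178, 102–152) in the upper picture, turned about 4°. The gap is about 37 mm, so both packers are needed. First I turn the tool for packer a.

```bash
cat >> h.py <<'E'
def go(x,y,z,yaw):
    "shift in mm along the present tool axes and turn about tool z to reach TCP target"
    s=read_state();R=np.array(s['tcp_rot']);p=np.array(s['position'])
    t=np.radians(yaw);Rt=np.array([[-np.sin(t),np.cos(t),0],[np.cos(t),np.sin(t),0],[0,0,-1]]).T
    D=R.T@Rt; 
    print("t",round(s['time_s'],2),"p",np.round(p*1000,1),"F",np.round(s['force'],1),"shift",np.round(R.T@(np.array([x,y,z])-p)*1000,1),"turn",np.round(cv2.Rodrigues(D)[0].ravel(),3))
E
python3 -m jog '0 0 0 0 0 0.179 60; 0 0 0 0 0 0.179 60; 0 0 0 0 0 0.179 60; 0 0 0 0 0 0.179 60; 0 0 0 0 0 0.179 60; 0 0 0 0 0 0.179 60'
python3 -c "
from h import *
R=np.array(read_state()['tcp_rot']);print(R.round(3).tolist())
go(.498,-.1245,.09,12)"
```

```text
time_s: 3.9
position: [0.1768, 0.5994, 0.2445]
tcp_rot: [[-0.203, 0.979, -0.0], [0.979, 0.203, -0.0], [-0.0, -0.0, -1.0]]
force: [-0.1, 0.0, 0.1]
opening: 0.691
grasp_force: 0.0
[[-0.203, 0.979, -0.0], [0.979, 0.203, -0.0], [-0.0, -0.0, -1.0]]
t 3.9 p [176.8 599.4 244.5] F [-0.1  0.   0.1] shift [-774.   167.8  154.6] turn [-0.     0.    -0.005]
```

```bash
python3 -m jog '-60 13 0 0 0 0 60; -60 13 0 0 0 0 60; -60 13 0 0 0 0 60; -60 13 0 0 0 0 60; -60 13 0 0 0 0 60; -60 13 0 0 0 0 60; -60 13 0 0 0 0 60; -60 13 0 0 0 0 60; -55 13 20 0 0 0 60; -55 13 25 0 0 0 60; -55 13 25 0 0 0 60; -55 13 25 0 0 0 60'
python3 -c "
from h import *
go(.498,-.1245,.025,12)"
```

```text
time_s: 5.4
position: [0.4763, -0.0547, 0.149]
tcp_rot: [[-0.208, 0.978, 0.001], [0.978, 0.208, -0.0], [-0.001, 0.001, -1.0]]
force: [0.2, -0.8, 1.0]
opening: 0.693
grasp_force: 0.0
t 5.4 p [476.3 -54.7 149. ] F [ 0.2 -0.8  1. ] shift [-72.7   6.5 124.1] turn [ 0.001  0.001 -0.   ]
```

```bash
python3 -m jog '-36 3 30 0 0 0 60; -36 3 45 0 0 0 60; 0 0 30 0 0 0 60; 0 0 19 0 0 0 60; 0 0 0 0 0 0 36; 0 0 0 0 0 0 36; 0 0 0 0 0 0 36; 0 0 0 0 0 0 36'
python3 -c "
from h import *
print(read_state()['opening']*87);go(.498,-.1245,.025,12)"
```

```text
time_s: 6.4
position: [0.4966, -0.1219, 0.0263]
tcp_rot: [[-0.209, 0.978, 0.001], [0.978, 0.209, -0.001], [-0.001, 0.001, -1.0]]
force: [-0.6, -0.1, 2.4]
opening: 0.452
grasp_force: 30.0
39.35204262246433
t 6.4 p [ 496.6 -121.9   26.3] F [-0.6 -0.1  2.4] shift [-2.9  0.9  1.3] turn [0.001 0.001 0.001]
```

```bash
python3 -m jog '0 0 -6 0 0 0 36; 40 -1 0 0 0 0 36; 40 -1 0 0 0 0 36; 40 -1 0 0 0 0 36; 40 0 0 0 0 0.07 36; 0 0 0 0 0 0.07 36; 0 0 0 0 0 0 36'
python3 -c "
from h import *
print(read_state()['opening']*87);go(.454,.1166,.0275,4)
d=capture('top');cv2.imwrite('pics/t2.png',cv2.resize(d['color'][170:270,60:260,::-1],None,fx=4,fy=4,interpolation=2))"
```

```text
time_s: 7.28
position: [0.4601, 0.0345, 0.032]
tcp_rot: [[-0.072, 0.997, 0.001], [0.997, 0.072, -0.0], [-0.0, 0.001, -1.0]]
force: [0.2, -0.5, -0.7]
opening: 0.453
grasp_force: 30.0
39.4052264368673
t 7.28 p [460.1  34.5  32. ] F [ 0.2 -0.5 -0.7] shift [82.3 -0.2  4.5] turn [0.001 0.    0.002]
```

View pics/t2.png

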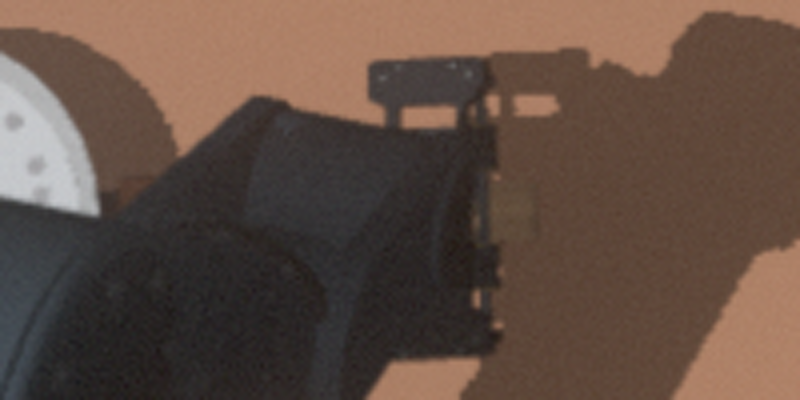

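The arm hides the foot. The packer's rear end shows at crop (540,210), which is px (195,222). I check it and push in.

```bash
python3 -c "
from h import *
print(plane(capture('top'),[[195,222]],.012))"
python3 -m jog '20 0 0 0 0 0 36; 20 0 0 0 0 0 36; 20 0 0 0 0 0 36; 12 0 0 0 0 0 36; 10 0 0 0 0 0 36; 0 0 0 0 0 0 36'
python3 -c "
from h import *
go(.454,.1166,.0275,4)"
```

```text
[[ 0.46367759 -0.02215899]]
time_s: 8.12
position: [0.4542, 0.1161, 0.0316]
tcp_rot: [[-0.071, 0.997, 0.0], [0.997, 0.071, -0.0], [-0.0, 0.0, -1.0]]
force: [0.3, 0.1, -0.2]
opening: 0.452
grasp_force: 30.0
t 8.12 p [454.2 116.1  31.6] F [ 0.3  0.1 -0.2] shift [ 0.5 -0.1  4.1] turn [0.    0.    0.001]
```

```bash
python3 -m jog '3 0 3 0 0 0 36; 0 0 3 0 0 0 36; 0 0 0 0 0 0 60; 0 0 0 0 0 0 60; 0 0 0 0 0 0 60; 0 0 -30 0 0 0 60; -50 0 -40 0 0 0 60; -60 0 -20 0 0 0.074 60; -60 0 0 0 0 0.074 60; -60 0 0 0 0 0 60; -60 0 0 0 0 0 60; -60 0 0 0 0 0 60'
python3 -c "
from h import *
go(.556,-.366,.025,-4.5)
d=capture('top');a=cv2.resize(d['color'][170:270,60:260,::-1],None,fx=3,fy=3,interpolation=2)
d=capture('scene');b=cv2.resize(d['color'][230:320,320:450,::-1],None,fx=3.3,fy=3.3,interpolation=2)
o=np.zeros((600,600,3),np.uint8);o[:300]=a;o[300:300+b.shape[0],:b.shape[1]]=b[:300]
cv2.imwrite('pics/z2.png',o)"
```

```text
time_s: 9.62
position: [0.4466, -0.2304, 0.1142]
tcp_rot: [[0.078, 0.997, -0.0], [0.997, -0.078, 0.0], [0.0, -0.0, -1.0]]
force: [0.9, -0.3, -0.1]
opening: 0.691
grasp_force: 0.0
t 9.62 p [ 446.6 -230.4  114.2] F [ 0.9 -0.3 -0.1] shift [-126.6  119.7   89.2] turn [-0. -0.  0.]
```

View pics/z2.png

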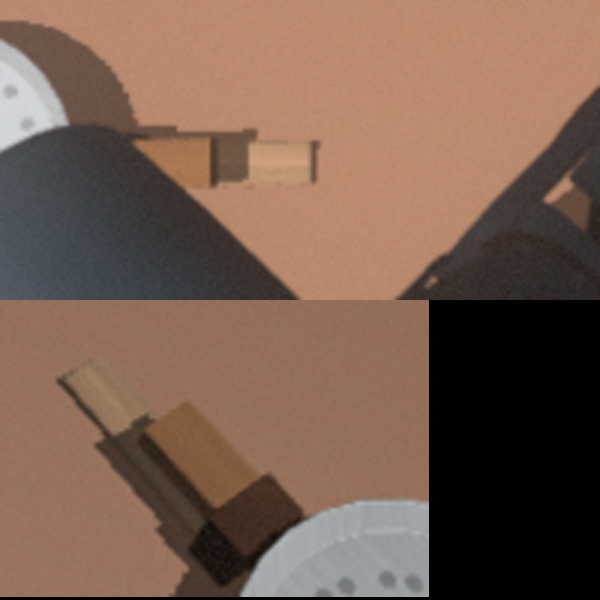

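Packer a lies straight under the foot; its rear end is at px (165,217)–(165,231) in the top view and the foot's front edge is at px (130,216)–(130,232). Now to packer b.

```bash
python3 -c "
from h import *
d=capture('top')
print(plane(d,[[165.3,217.3],[165.3,231.3]],.010),plane(d,[[130.5,216.2],[130.5,232.3]],.059))"
python3 -m jog '-45 40 0 0 0 0 60; -45 40 15 0 0 0 60; -37 40 25 0 0 0 60; 0 0 30 0 0 0 60; 0 0 18 0 0 0 60; 0 0 0 0 0 0 60'
python3 -c "
from h import *
go(.556,-.366,.025,-4.5)"
```

```text
[[0.47451217 0.06184427]
 [0.43561465 0.05980527]] [[0.47290346 0.14454705]
 [0.43007527 0.14187747]]
time_s: 10.52
position: [0.5561, -0.3622, 0.025]
tcp_rot: [[0.077, 0.997, -0.003], [0.997, -0.077, 0.003], [0.003, -0.003, -1.0]]
force: [0.8, 0.1, 0.5]
opening: 0.689
grasp_force: 0.0
t 10.53 p [ 556.1 -362.2   25. ] F [0.8 0.1 0.5] shift [-3.8  0.2 -0.1] turn [-0.003 -0.003  0.002]
```

```bash
python3 -m jog '0 0 0 0 0 0 36; 0 0 0 0 0 0 36; 0 0 0 0 0 0 36; 0 0 0 0 0 0 36; 0 0 -20 0 0 0 36; 0 0 -30 0 0 0 36; 30 -10 -20 0 0 0 36; 60 -30 0 0 0 -0.074 36; 60 -30 0 0 0 -0.074 36; 60 -20 0 0 0 0 36; 60 0 0 0 0 0 36; 0 0 0 0 0 0 36'
python3 -c "
from h import *
print(read_state()['opening']*87);go(.4605,.020,.038,4);go(.454,.1145,.038,4)"
```

```text
time_s: 12.02
position: [0.4681, -0.0982, 0.0973]
tcp_rot: [[-0.075, 0.997, -0.002], [0.997, 0.075, 0.001], [0.002, -0.002, -1.0]]
force: [0.2, -0.1, -1.2]
opening: 0.455
grasp_force: 30.0
39.58822971925005
t 12.03 p [468.1 -98.2  97.3] F [ 0.2 -0.1 -1.2] shift [118.3   1.4  59.5] turn [-0.002 -0.002  0.006]
t 12.03 p [468.1 -98.2  97.3] F [ 0.2 -0.1 -1.2] shift [213.    2.1  59.7] turn [-0.002 -0.002  0.006]
```

```bash
python3 -m jog '40 0 15 0 0 0 36; 40 1 15 0 0 0 36; 38 0 15 0 0 0.006 36; 0 0 14 0 0 0 36; 0 0 0 0 0 0 36'
python3 -c "
from h import *
d=capture('scene');cv2.imwrite('pics/s3.png',cv2.resize(d['color'][220:320,320:450,::-1],None,fx=5,fy=5,interpolation=2))
d=capture('top');print('see')
go(.454,.1145,.038,4)"
```

```text
time_s: 12.65
position: [0.4637, 0.0147, 0.037]
tcp_rot: [[-0.064, 0.998, 0.001], [0.998, 0.064, -0.0], [-0.0, 0.001, -1.0]]
force: [-0.3, -0.4, -0.6]
opening: 0.454
grasp_force: 30.0
see
t 12.75 p [464.   14.2  37.7] F [ 0.5  0.1 -0.5] shift [100.8  -3.7  -0.4] turn [ 0.002  0.001 -0.007]
```

View pics/s3.png

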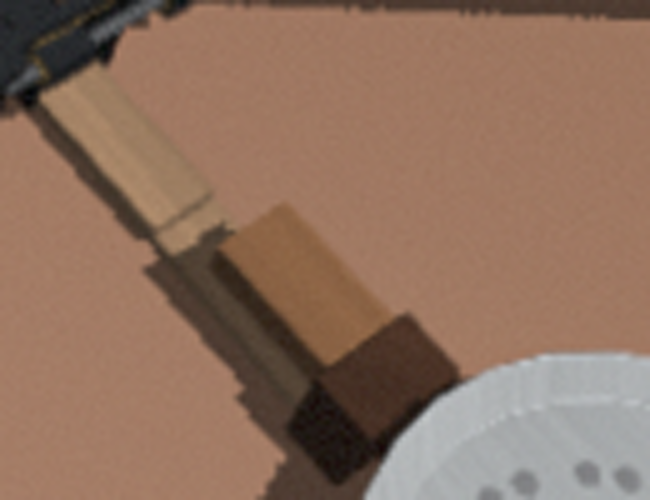

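Packer b is held above packer a, its inner edge at crop (155,232)–(212,193), in line with the foot. I slide it in.

```bash
python3 -m jog '20 -3 0 0 0 -0.007 36; 20 0 0 0 0 0 36; 20 0 0 0 0 0 36; 20 0 0 0 0 0 36; 14 0 0 0 0 0 36; 8 0 0 0 0 0 36; 0 0 0 0 0 0 36'
python3 -c "
from h import *
d=capture('scene')
print(plane(d,[[362.4,258.6],[351,266.4]],.023))
go(.454,.1145,.0355,4)"
```

```text
time_s: 13.62
position: [0.4529, 0.1171, 0.0375]
tcp_rot: [[-0.071, 0.997, 0.001], [0.997, 0.071, -0.0], [-0.0, 0.001, -1.0]]
force: [0.3, -0.3, -0.6]
opening: 0.448
grasp_force: 30.0
[[0.44238843 0.11552692]
 [0.48070966 0.11889971]]
t 13.68 p [452.9 116.9  37.5] F [-0.4  0.9 -0.8] shift [-2.5  0.9  2. ] turn [0.    0.    0.001]
```

```bash
python3 -m jog '0 1 2 0 0 0 36; 0 0 0 0 0 0 36; 0 0 0 0 0 0 56; 0 0 0 0 0 0 56; 0 0 0 0 0 0 56; 0 0 -30 0 0 0 56; -50 0 -40 0 0 0.087 60; -60 0 0 0 0 0.080 60; -60 0 0 0 0 0 60; -60 0 0 0 0 0 60; -60 0 0 0 0 0 60; -60 0 0 0 0 0 60'
python3 -c "
from h import *
go(.426,-.379,.025,-5.6)
d=capture('top');a=cv2.resize(d['color'][170:270,60:260,::-1],None,fx=3,fy=3,interpolation=2)
d=capture('scene');b=cv2.resize(d['color'][230:320,320:450,::-1],None,fx=3.3,fy=3.3,interpolation=2)
o=np.zeros((600,600,3),np.uint8);o[:300]=a;o[300:300+b.shape[0],:b.shape[1]]=b[:300]
cv2.imwrite('pics/z4.png',o)"
```

```text
time_s: 15.18
position: [0.4326, -0.2324, 0.1041]
tcp_rot: [[0.096, 0.995, -0.0], [0.995, -0.096, 0.0], [0.0, -0.0, -1.0]]
force: [0.3, -0.3, -0.6]
opening: 0.693
grasp_force: 0.0
t 15.18 p [ 432.6 -232.4  104.1] F [ 0.3 -0.3 -0.6] shift [-146.6    7.6   79. ] turn [-0.    -0.     0.001]
```

View pics/z4.png

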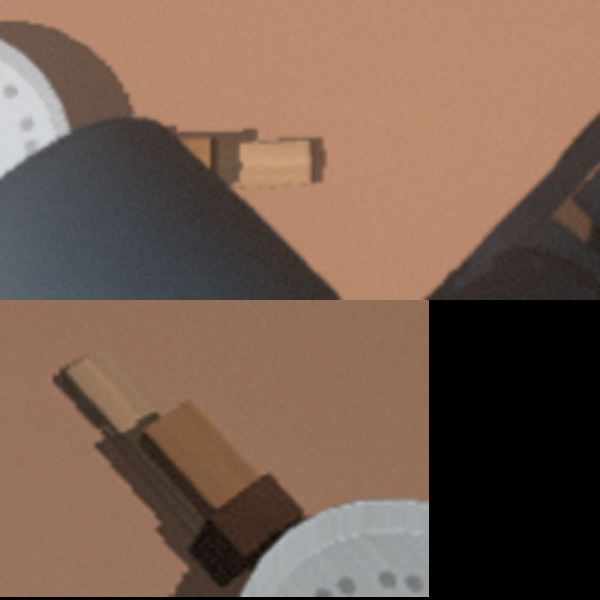

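Packer b lies squarely on packer a, its rear end at crop (311,141)–(311,184). Now I grip the wedge.

```bash
python3 -c "
from h import *
print(plane(capture('top'),[[163.7,217.2],[163.7,231.3]],.020))"
python3 -m jog '-50 3 0 0 0 0 60; -50 3 20 0 0 0 60; -46 2 25 0 0 0 60; 0 0 20 0 0 0 60; 0 0 14 0 0 0 60; 0 0 0 0 0 0 60; 0 0 0 0 0 0 34; 0 0 0 0 0 0 34; 0 0 0 0 0 0 34; 0 0 0 0 0 0 34'
python3 -c "
from h import *
print(read_state()['opening']*87);go(.426,-.379,.025,-5.6)"
```

```text
[[0.47427295 0.06407409]
 [0.43544287 0.0620209 ]]
time_s: 16.58
position: [0.4275, -0.3765, 0.0262]
tcp_rot: [[0.096, 0.995, 0.001], [0.995, -0.096, -0.001], [-0.001, 0.001, -1.0]]
force: [0.9, 1.5, 4.4]
opening: 0.459
grasp_force: 30.0
39.907568665147195
t 16.57 p [ 427.5 -376.5   26.2] F [0.9 1.5 4.4] shift [-2.7 -1.3  1.2] turn [0.001 0.001 0.002]
```

```bash
python3 -m jog '0 0 -20 0 0 0 34; 0 0 -30 0 0 0 34; 40 0 -20 0 0 -0.084 34; 60 0 0 0 0 -0.084 34; 60 0 0 0 0 0 34; 60 0 0 0 0 0 34; 60 0 0 0 0 0 34; 60 0 0 0 0 0 34; 40 0 0 0 0 0 34; 0 0 0 0 0 0 34'
python3 -c "
from h import *
print(read_state()['opening']*87);go(.4585,.03,.049,4)"
```

```text
time_s: 17.82
position: [0.4101, 0.0051, 0.0955]
tcp_rot: [[-0.077, 0.997, -0.002], [0.997, 0.077, 0.0], [0.001, -0.002, -1.0]]
force: [-0.0, -0.4, -1.2]
opening: 0.457
grasp_force: 30.0
39.72239713606902
t 17.82 p [410.1   5.1  95.5] F [-0.  -0.4 -1.2] shift [21.1 50.2 46.4] turn [-0.002 -0.001  0.007]
```

```bash
python3 -m jog '0 25 0 0 0 0.007 34; 0 25 0 0 0 0 34; 10 0 20 0 0 0 34; 11 0 20 0 0 0 34; 0 0 5 0 0 0 34; 0 0 0 0 0 0 34'
python3 -c "
from h import *
go(.4585,.03,.049,4)
d=capture('scene');cv2.imwrite('pics/s5.png',cv2.resize(d['color'][220:320,320:450,::-1],None,fx=5,fy=5,interpolation=2))
go(.454,.102,.047,4)"
```

```text
time_s: 18.58
position: [0.4604, 0.0261, 0.0503]
tcp_rot: [[-0.064, 0.998, 0.0], [0.998, 0.064, -0.0], [-0.0, 0.0, -1.0]]
force: [-0.5, -0.9, -0.1]
opening: 0.462
grasp_force: 30.0
t 18.57 p [460.4  26.1  50.3] F [-0.5 -0.9 -0.1] shift [ 4.  -1.7  1.3] turn [ 0.     0.    -0.006]
t 18.62 p [460.6  26.1  50.7] F [-0.6  0.6 -0.8] shift [76.1 -1.8  3.6] turn [ 0.001  0.    -0.006]
```

View pics/s5.png

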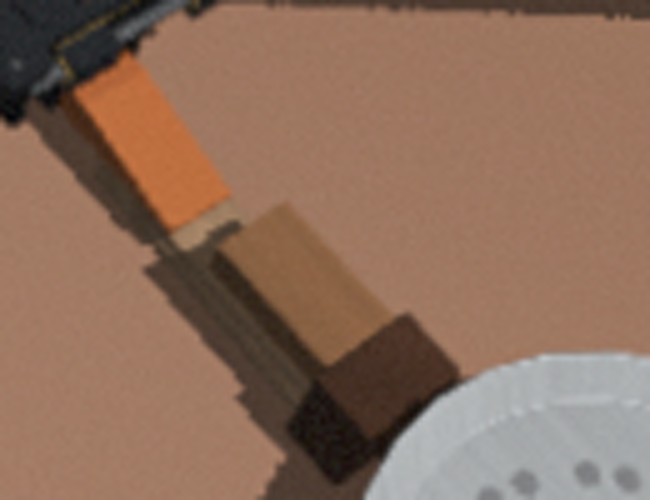

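The wedge is in line: its thin end is at crop (170,235)–(230,195), over the packers and in front of the foot. I push it in.

```bash
python3 -m jog '15 -1 2 0 0 -0.006 34; 15 0 1 0 0 0 34; 12 0 0 0 0 0 34; 10 0 0 0 0 0 34; 5 0 0 0 0 0 34; 0 0 0 0 0 0 34'
python3 -c "
from h import *
go(.454,.102,.047,4)"
```

```text
time_s: 19.38
position: [0.4551, 0.0843, 0.0474]
tcp_rot: [[-0.072, 0.997, 0.0], [0.997, 0.072, -0.0], [-0.0, 0.0, -1.0]]
force: [0.4, 0.0, -0.4]
opening: 0.453
grasp_force: 30.0
t 19.38 p [455.1  84.3  47.4] F [ 0.4  0.  -0.4] shift [17.8  0.2  0.4] turn [0.    0.    0.002]
```

```bash
python3 -m jog '3 0 0.5 0 0 0 34; 3 0 0.3 0 0 0 34; 3 0 0 0 0 0 34; 0 0 0 0 0 0 34'; python3 -m jog '2 0 0 0 0 0 34; 2 0 0 0 0 0 34; 0 0 0 0 0 0 34'
```

```text
time_s: 19.88
position: [0.4544, 0.0929, 0.0466]
tcp_rot: [[-0.071, 0.997, -0.0], [0.997, 0.071, -0.0], [0.0, -0.0, -1.0]]
force: [0.0, 0.4, -0.3]
opening: 0.458
grasp_force: 30.0
time_s: 20.25
position: [0.4542, 0.0967, 0.0464]
tcp_rot: [[-0.071, 0.997, -0.0], [0.997, 0.071, -0.0], [-0.0, -0.0, -1.0]]
force: [0.5, -2.0, -2.6]
opening: 0.456
grasp_force: 30.0
```

```bash
python3 -m jog '1 0 0 0 0 0 34; 1 0 0 0 0 0 34; 0 0 0 0 0 0 34'; python3 -m jog '1 0 0 0 0 0 34; 1 0 0 0 0 0 34; 0 0 0 0 0 0 34'
```

```text
time_s: 20.62
position: [0.4543, 0.0975, 0.0464]
tcp_rot: [[-0.072, 0.997, -0.0], [0.997, 0.072, -0.002], [-0.002, -0.0, -1.0]]
force: [-0.4, -9.4, -4.9]
opening: 0.458
grasp_force: 30.0
time_s: 21.0
position: [0.4544, 0.0982, 0.0463]
tcp_rot: [[-0.074, 0.997, -0.0], [0.997, 0.074, -0.003], [-0.003, -0.0, -1.0]]
force: [0.6, -17.3, -6.6]
opening: 0.459
grasp_force: 30.0
```

```bash
python3 -m jog '1 0 0 0 0 0 34; 1 0 0 0 0 0 34; 0 0 0 0 0 0 34; 0 0 0 0 0 0 34'; python3 -m jog '1 0 0 0 0 0 34; 0 0 0 0 0 0 34; 0 0 0 0 0 0 34'
python3 -c "
from h import *
d=capture('scene');cv2.imwrite('pics/s6.png',cv2.resize(d['color'][220:320,320:450,::-1],None,fx=5,fy=5,interpolation=2))"
```

```text
time_s: 21.5
position: [0.4545, 0.0987, 0.0462]
tcp_rot: [[-0.075, 0.997, -0.0], [0.997, 0.075, -0.005], [-0.005, -0.001, -1.0]]
force: [-0.3, -26.6, -6.6]
opening: 0.454
grasp_force: 30.0
time_s: 21.88
position: [0.4545, 0.099, 0.0462]
tcp_rot: [[-0.075, 0.997, -0.0], [0.997, 0.075, -0.006], [-0.006, -0.001, -1.0]]
force: [0.3, -30.7, -6.8]
opening: 0.458
grasp_force: 30.0
```

View pics/s6.png

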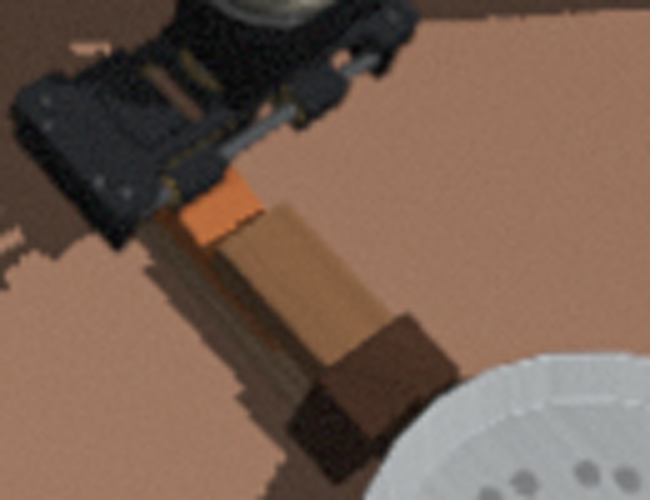

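The wedge is in under the foot, visible at crop (180–265, 170–245). It is jammed with about 31 N of push while still gripped, so I hand in.

```bash
python3 -c "
from rig import *
print(hand_in(),read_state()['force'])"
```

```text
the job is handed in; nothing more can be done
the job is handed in; nothing more can be done
```

Job handed in at about 22 s: both packers lie stacked about 65 mm in under the foot, and the orange wedge is jammed about 49 mm in, still gripped and pressed home with about 31 N; the teapot, sugar jar and glass were not touched.

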